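# Square a steel tube against a jig rail and lock the cam

### The job

Make the steel tube ready for drilling: with the cam clamp still open, push the tube's left end firmly against the left brass pad of the rail, then its right end against the right pad, and go on until it lies flush on both pads when you let go. Then swing the clamp's red lever by its black post until the cam bites gently and holds the tube against both pads, and let go. Press and clamp by feel, never hard enough to mark the pads, and leave the other things on the bench alone.

Things in the scene. Friction and masses are not known exactly. Their poses are not given: they have to be found in the camera images.
- jig: green steel plate, 215 x 360 mm, top 12 mm above the bench, carrying the rail along its far side and the clamp. x points square to the rail, away from the robot, y along the rail to the robot's left, z up. Origin at bench level; the plate spans x = -184 to +31 mm, y = -180 to +180 mm
- rail: dark steel rail, 340 mm long, top 42 mm above the bench, with two brass pads on its face. Axes as the jig; origin at bench level below the middle of the line of the pad faces. It is bolted through slots: its origin lies anywhere from x = -4 to +1 mm in the jig frame, square to it
- pad_left: left brass pad on the rail, 40 mm long, 26 mm high. Origin at the middle of the foot of its face (the face that the tube must touch), at y = +110 mm in the rail frame; axes as the jig. A good push loads a pad with 4 to 15 N; more than 25 N at any time, even a knock as the tube lands, marks it: come in slowly, some 20 mm/s
- pad_right: right brass pad, the same, at y = -110 mm in the rail frame
- tube: square steel tube, 300 mm long, 30 x 30 mm, 0.4 to 0.75 kg, blue near both ends of its top, oiled, lying askew on the plate before the rail. Origin: centre of its underside; y along it to the left, x to the rail. Pushed at one end it also turns and the other end may swing off the rail, so alternate; 8 N or so at 80 mm from its middle closes it on both pads
- tube_left (a point): point at the left end of the tube, on the face that turns to the rail, at mid-height: x = 0 in the rail frame when that end is home
- tube_right (a point): the same at the right end of the tube
- clamp (a joint): angle of the cam clamp in rad: 0 fully open, grows clockwise seen from above as it closes, end stop 2.5; open means below 0.6. The cam touches a tube that is home at some angle between 1.7 and 2.2, depending on where the rail is bolted; a little past that its force rises steeply, and turning on to the stop crushes the tube. Stiff: it stays where left
- clamp_pivot (a point): vertical axis of the clamp, on the plate's top, at x = -75 mm, y = 0 in the jig frame. The cam is an eccentric steel disc, radius 30 mm, 18 mm off the axis, 20 mm tall. In the jig frame the lever points to 238 degrees (counter-clockwise from x) minus the clamp angle, so it sweeps from the right, past the robot's side, to the left
- lever_post (a point): top centre of the black upright post at the end of the red lever: 18 mm thick, free from 50 to 77 mm above the bench, 80 mm from the pivot. Pushed across the lever it moves at about 2.5 N until the cam bites; stop when it takes about 6 N
- nut: brass domed nut, 26 mm across, 18 mm tall, standing on the jig's green plate near its left front corner; leave alone
- hammer: hammer lying on the bench to the left; leave alone
- spanner: spanner lying on the bench to the right; leave alone
- glue: green plastic bottle, 60 mm across, 170 mm tall, left of the jig; leave alone
- jar: glass jar, 80 mm across, 100 mm tall, right of the jig; leave alone
- offcut: short solid steel offcut 90 x 30 x 30 mm on the bench beyond the rail; leave alone

How it is judged:
On the way, in this order (a step that is already met when the one before it is completed fails the run):
1. the tube is pressed on the left pad with at least 4 N, clamp open (contact force between tube and pad_left above 4 N and value of joint clamp below 0.6 rad), for 0.1 s.
2. the tube is pressed on the right pad with at least 4 N, clamp open (contact force between tube and pad_right above 4 N and value of joint clamp below 0.6 rad), for 0.1 s.
3. let go with the clamp still open, both ends of the tube are within 2 mm of home (x of each of tube_left, tube_right in the frame of rail above -0.002 m and angle between tube's own z axis and vertical below 0.03 rad and z of tube_left in the frame of rail below 0.031 m and value of joint clamp below 0.6 rad and contact force between the fingers and tube below 0.2 N), for 0.1 s.
At the end, for the whole second after the job is handed in: the tube lies flat on the plate with both ends within 2 mm of the pad line, at rest, and the closed clamp (joint above 1.4) keeps it pressed on each pad with more than 2 N (x of each of tube_left, tube_right in the frame of rail above -0.002 m and angle between tube's own z axis and vertical below 0.03 rad and z of tube_left in the frame of rail below 0.031 m and contact force between tube and pad_left above 2 N and contact force between tube and pad_right above 2 N and linear speed of tube below 0.01 m/s and value of joint clamp above 1.4 rad); the robot touches nothing.
It fails at once if more than 25 N between the tube and a pad (contact force between tube and pad_left above 25 N or contact force between tube and pad_right above 25 N).
It fails at once if a bystander moved more than 20 mm (distance of any of hammer, spanner, glue, jar, offcut, nut from where it was at the start of the episode above 0.02 m).
It also fails if it takes over 72 s, if anything falls off the work surface, if the arm or the gripper's body presses on something with over 40 N, if the wrist force passes 120 N, or if a joint passes its speed limit or range.

### The arm

A 6-joint arm with a two-finger parallel gripper is mounted at the origin on the work surface. World frame = base frame: x ahead of the robot, y to its left, z up, the work surface at z = 0. Lengths are in m, angles in rad, forces in N, time in s.
With the tool pointing down it reaches from about 0.275 to 0.75 m from the base axis. Payload 10.2 kg.
Tool frame: the origin (TCP) lies midway between the tips of the shut fingers; the grasp point (between the pads) lies 19 mm behind it (env.hold_point_z is the distance from the TCP to the grasp point, in m); x points along the fingers, z is the direction in which the jaws open and shut, and the axes are right-handed (so a half turn about x gives the same grasp; the last joint's range is limited). The gripper opens to 85 mm and grips with 20 to 120 N. Pads are 22 mm wide; open, the fingers measure 114 mm over their backs; the gripper's body (76 mm by 85 mm) begins 54 mm behind the grasp point. The pads swing forward as they close: fully open they stand 13 mm farther back than shut.
Start: joints at [-1.375, 0.313, 1.498, -0, 1.331, -0.223], TCP at [0.213, -0.48, 0.231] pointing down, gripper open.
Joint ranges: [-2.94, 2.94], [-0.97, 2.17], [0.19, 2.56], [-1.23, 4.37], [0.02, 3.11], [-2.88, 2.88]. Speed limits (rad/s): [2.39, 2.39, 3.01, 3.14, 3.14, 3.14].

### API

Orientations are given as a unit quaternion [x, y, z, w].
In Python, from bench import env, kinematics, monitor, eyes, job gives the robot as it stands. The module is installed in compiled form; this text tells all that it offers. Calls block until the motion is done:
- env.reach(position, orientation): joint-space move of the TCP to a pose.
- env.movel(position, velocity=0.15, frame=None, guard=None): straight line of the TCP; frame=None keeps the orientation; velocity is the mean speed in m/s. With guard (N) it stops when the force on the tool has changed by that much, and returns True; else False.
- env.set_joints(angles): joint-space move.
- env.release() and env.close_gripper(effort=None): open the fingers fully, or close them until they stop; effort is the grip in N (None keeps the last).
- env.hold(seconds).
- kinematics.ik(position, orientation): joint angles nearest the present ones, or None.
- monitor.sense(): the state.
- eyes.grab_frame(name): name is "side" or "top"; returns a dict with "frame" (384x512x3 uint8, red, green, blue), "mtx" (3x3 intrinsics, pixels), "view" (4x4, takes a point from world to camera coordinates). Camera axes: x right, y down, z forward; pixel columns grow to the right and rows downward; lengths in m; the calibration is good to about 2 mm. A picture is of the moment at which its call begins. There is no depth.
A pose or a line that the arm cannot do raises env.MotionError and nothing moves.
- job.hand_in(): hands the job in, once; it reports no verdict.
The state is a dict: "clock": time; "joints": joint angles; "qvel": joint speeds; "joint_efforts": joint torques, N m; "position": TCP position; "ee_rot": TCP orientation; "contact_force": force on the tool from outside, world axes, zero at the start; "ft_torque": the same for the moment, N m; "finger_gap": opening from 0.0 (shut) to 1.0 (fully open).
Only numpy, scipy, OpenCV 4.12 (cv2) and the standard library are available. Lean on these libraries where they do the work, as an engineer would, in place of code of your own. Each camera call takes 0.05 s, during which the arm holds its last target. There are 200 camera calls.

## Working session

There is one attempt and no reset: what is moved stays moved. The work goes in short steps, each a Python script; the robot and the scene stay as the last script left them, time stands still between calls to the robot, and variables do not carry over. Pictures are saved under pics/ and viewed, about 8 in all and at most 12, crops included, and the job is handed in when it is done.

```bash
mkdir -p pics; python3 - <<'E'
from bench import env, kinematics, monitor, eyes, job
import cv2, numpy as np
for n in ("top","side"):
    f=eyes.grab_frame(n); cv2.imwrite(f"pics/{n}0.png",cv2.resize(f["frame"][:,:,::-1],(800,600),interpolation=cv2.INTER_CUBIC))
    print(n,f["mtx"].tolist(),f["view"].round(4).tolist())
s=monitor.sense();print({k:np.round(s[k],3) for k in s}, env.hold_point_z)
E
```

```text
top [[371.70022019098286, 0.0, 253.4421626778827], [0.0, 371.70022019098286, 187.9883649933036], [0.0, 0.0, 1.0]] [[0.0228, -0.9994, 0.027, -0.0463], [-0.9968, -0.0248, -0.0765, 0.5585], [0.0772, -0.0252, -0.9967, 1.1529], [0.0, 0.0, 0.0, 1.0]]
side [[434.22116841689143, 0.0, 246.42015723192588], [0.0, 434.22116841689143, 190.05615248844325], [0.0, 0.0, 1.0]] [[-0.9458, -0.3244, 0.0135, 0.5497], [-0.2568, 0.722, -0.6425, 0.2059], [0.1987, -0.6112, -0.7661, 1.081], [0.0, 0.0, 0.0, 1.0]]
{'clock': np.float64(0.1), 'joints': array([-1.375,  0.313,  1.498,  0.   ,  1.331, -0.223]), 'qvel': array([ 0.002, -0.001, -0.   ,  0.   , -0.002,  0.   ]), 'joint_efforts': array([ 1.0000e-03, -4.1290e+01, -2.6014e+01, -0.0000e+00,  3.0000e-03,
       -0.0000e+00]), 'position': array([ 0.213, -0.479,  0.231]), 'ee_rot': array([ 0.385,  0.593, -0.385,  0.593]), 'contact_force': array([-0.368,  0.394, -0.283]), 'ft_torque': array([ 0.006, -0.016,  0.013]), 'finger_gap': np.float64(1.003)} 0.0187
```

View pics/top0.png

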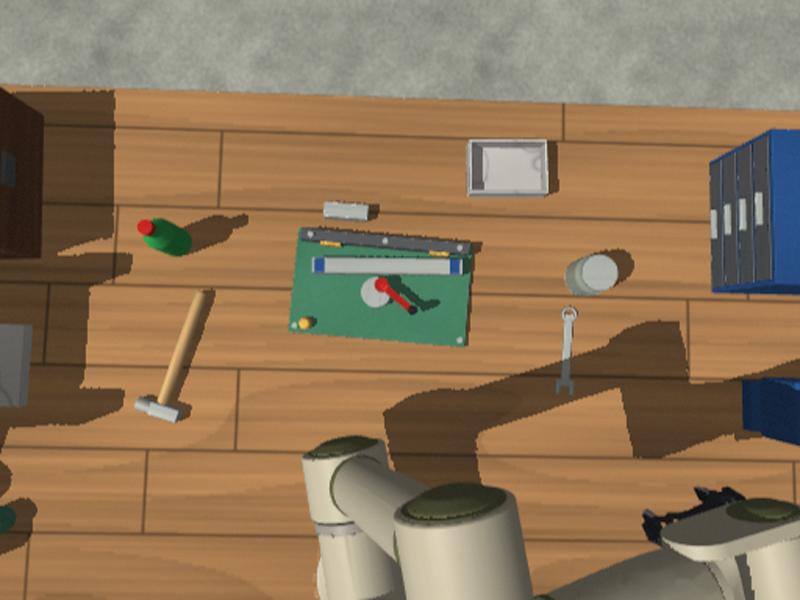

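View pics/side0.png

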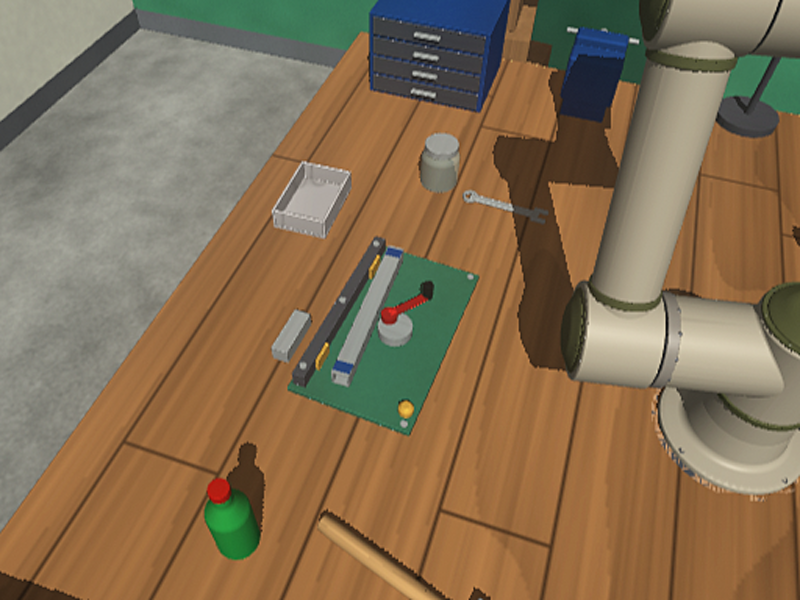

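```bash
python3 - <<'E'
from bench import eyes
import cv2
for n,(x,y,w,h,k) in {"top":(182,138,126,90,6),"side":(180,145,130,135,4.4)}.items():
    f=eyes.grab_frame(n)["frame"][y:y+h,x:x+w,::-1]
    cv2.imwrite(f"pics/{n}1.png",cv2.resize(f,None,fx=k,fy=k,interpolation=cv2.INTER_CUBIC))
E
```

```text
(no output)
```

View pics/top1.png

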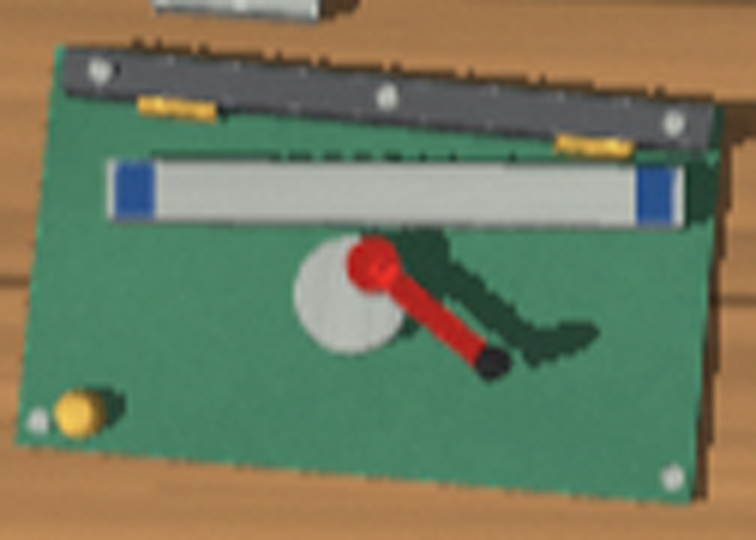

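View pics/side1.png

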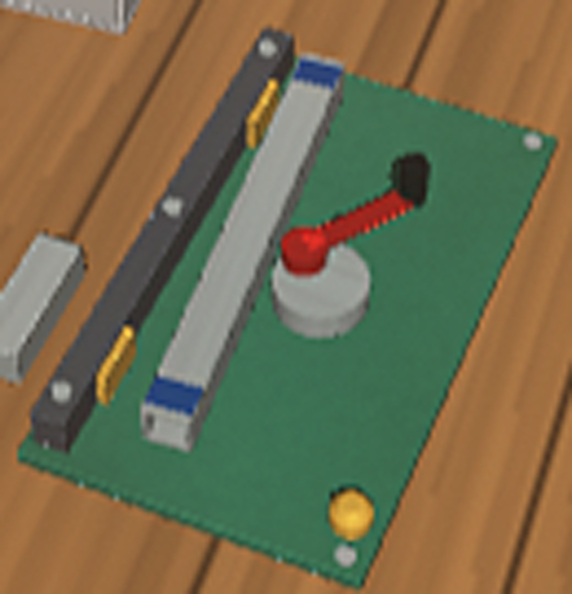

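The top crop shows plate corners at (58,46), (15,443), (690,503). The tube's top corners are at (108,158), (108,218), (686,168) and (683,228), the post top is at (493,358), and the hub at (373,264). The pad fronts are at y≈115 and 152. In the side crop the plate corners are at (20,458), (362,586), (556,142), with the post top near (412,160).

```bash
cat > h.py <<'E'
from bench import env, kinematics, monitor, eyes, job
import numpy as np, cv2
from scipy.optimize import least_squares
from scipy.spatial.transform import Rotation as R
CR={"top":(182,138,6),"side":(180,145,4.4)}
def bp(n,F,u,v,z):
    x0,y0,k=CR[n]; u=x0+(u+.5)/k-.5; v=y0+(v+.5)/k-.5
    Rm=F["view"][:3,:3]; c=-Rm.T@F["view"][:3,3]
    d=Rm.T@np.linalg.inv(F["mtx"])@[u,v,1]
    return (c+d*(z-c[2])/d[2])[:2]
def rot(a): return np.array([[np.cos(a),-np.sin(a)],[np.sin(a),np.cos(a)]])
E
python3 - <<'E'
from h import *
F={n:eyes.grab_frame(n) for n in CR}
C={"FL":(.031,.18),"NL":(-.184,.18),"NR":(-.184,-.18)}
obs={"top":{"FL":(58,46),"NL":(15,443),"NR":(690,503)},"side":{"FL":(20,458),"NL":(362,586),"NR":(556,142)}}
for ns in (["top"],["side"],["top","side"]):
    P=[(C[k],bp(n,F[n],*uv,.012)) for n in ns for k,uv in obs[n].items()]
    r=lambda q:np.concatenate([q[:2]+rot(q[2])@c-p for c,p in P])
    s=least_squares(r,[.5,.05,0]); print(ns,s.x.round(4),(s.fun*1e3).round(1))
q=s.x
J=lambda p:(rot(q[2]).T@(p-q[:2])*1e3).round(1)
T="top"
for nm,u,v,z in [("tFL",108,158,.042),("tNL",108,218,.042),("tFR",686,168,.042),("tNR",683,228,.042),("post",493,358,.077),("padL",176,115,.038),("padR",593,152,.038),("nut",77,413,.03),("hubL",373,264,.05)]:
    p=bp(T,F[T],u,v,z); print(nm,p.round(4),"jig",J(p))
p=bp("side",F["side"],412,162,.077);print("post side",p,J(p))
for nm,u,v,z in [("tFL",145,408,.042),("tNR",344,66,.042),("tFR",300,57,.042),("tNL",202,415,.042)]:
    p=bp("side",F["side"],u,v,z); print(nm,p.round(4),"jig",J(p))
E
```

```text
['top'] [ 0.6516 -0.0072 -0.0658] [ 1.9  1.4 -0.8  0.5 -1.  -2. ]
['side'] [ 6.484e-01 -3.000e-04 -6.070e-02] [ 2.4  1.5 -1.2  1.4 -1.2 -2.9]
['top', 'side'] [ 0.65   -0.0037 -0.0633] [-0.2  5.  -2.9  3.5 -2.2  1.   4.5 -2.   0.9 -1.6  0.  -5.9]
tFL [0.6288 0.1367] jig [-30.  138.8]
tNL [0.5975 0.1357] jig [-61.1 135.8]
tFR [ 0.6315 -0.1639] jig [  -8.3 -161. ]
tNR [ 0.6    -0.1628] jig [ -39.8 -161.9]
post [ 0.528  -0.0633] jig [-117.9  -67.1]
padL [0.6529 0.1027] jig [ -3.8 106.4]
padR [ 0.6393 -0.1155] jig [  -3.6 -112.3]
nut [0.4967 0.1497] jig [-162.6  143.4]
hubL [ 0.5764 -0.0019] jig [-73.6  -2.9]
post side [ 0.52718498 -0.06126653] [-118.9  -65.2]
tFL [0.624  0.1382] jig [-34.9 140. ]
tNR [ 0.6006 -0.157 ] jig [ -39.6 -156.1]
tFR [ 0.6307 -0.1551] jig [  -9.7 -152.3]
tNL [0.5918 0.1319] jig [-66.7 131.6]
```

Both cameras agree on the jig to about 4 mm, and the post is where clamp angle ≈ 0 puts it. The tube's left end is about 28 mm off and its right end about 5 mm off. Next I push the left end.

```bash
cat >> h.py <<'E'
Q=(0.650,-0.0037,-0.0633); RJ=rot(Q[2]); ex=RJ@[1,0]; ey=RJ@[0,1]
def W(x,y,z): return np.r_[np.array(Q[:2])+RJ@[x,y],z]
def jig(p): return RJ.T@(np.array(p)[:2]-Q[:2])
def quat(sgn=1,a=0.):
    zt=np.r_[sgn*(rot(a)@ey),0]; xt=np.array([0,0,-1.]); yt=np.cross(zt,xt)
    return R.from_matrix(np.c_[xt,yt,zt]).as_quat()
def f(): return np.array(monitor.sense()["contact_force"])
def fx(): return np.mean([f()[:2]@ex for _ in range(1)])
def st(t=""):
    s=monitor.sense(); print(t,"t",round(float(s["clock"]),2),"jig",(jig(s["position"])*1e3).round(1),"z",round(float(s["position"][2]),4),"F",(RJ.T@s["contact_force"][:2]).round(2),round(float(s["contact_force"][2]),2))
def press(y,x0,z=.019,x1=-.030,v=.012,target=8.,g=5.):
    """slow guarded push along jig x, then inch on by feel, hold, ease back"""
    env.movel(W(x0,y,z),velocity=.08); env.hold(.15); b=fx(); st("start")
    h=env.movel(W(x1,y,z),velocity=v,guard=g); st("hit %s"%h)
    if not h: return
    x=jig(monitor.sense()["position"])[0]
    for i in range(25):
        env.hold(.06); n=b-fx()
        if n>=target: break
        x+=.0003; env.movel(W(x,y,z),velocity=.01)
    env.hold(.3); st("pressed n=%.1f i=%d"%(b-fx(),i))
E
python3 - <<'E'
from h import *
j0=np.array(monitor.sense()["joints"])
p=W(-.095,.11,.12)
qs=[(np.abs(np.array(k)-j0).max(),s) for s in (1,-1) if (k:=kinematics.ik(p,quat(s))) is not None]
print(qs); s=min(qs)[1]; print("sgn",s)
env.close_gripper(30); env.reach(p,quat(s)); st()
env.movel(W(-.095,.11,.019),velocity=.12)
press(.11,-.090)
E
```

```text
[(np.float64(1.3679319078139744), 1), (np.float64(1.8499540419829155), -1)]
sgn 1
 t 3.53 jig [-94.7 109.3] z 0.1201 F [-0.1  -0.61] 0.06
start t 4.92 jig [-90. 110.] z 0.0191 F [-0.95 -1.44] 0.26
hit True t 8.24 jig [-45.3 110. ] z 0.0184 F [ 0.32 -0.07] -0.57
pressed n=9.2 i=6 t 10.45 jig [-44.9 110. ] z 0.0189 F [-10.17  -1.59] 5.13
```

```bash
python3 - <<'E'
from h import *
env.movel(W(-.06,.11,.019),velocity=.03)
env.movel(W(-.08,.11,.13),velocity=.15)
env.movel(W(-.095,-.11,.13),velocity=.2)
env.movel(W(-.095,-.11,.019),velocity=.12)
press(-.11,-.090,v=.013)
env.movel(W(-.06,-.11,.019),velocity=.03)
env.movel(W(-.08,-.11,.15),velocity=.15);st()
n="top";x,y,k=CR[n]
F=eyes.grab_frame(n); cv2.imwrite("pics/top2.png",cv2.resize(F["frame"][y:y+90,x:x+126,::-1],None,fx=6,fy=6,interpolation=cv2.INTER_CUBIC))
E
```

```text
start t 14.78 jig [ -90. -110.] z 0.0191 F [-0.05  0.47] -0.75
hit True t 17.86 jig [ -44.9 -109.9] z 0.0185 F [0.12 1.04] 0.48
pressed n=10.3 i=5 t 19.76 jig [ -44.6 -109.9] z 0.0189 F [-10.39  -0.21] 3.78
 t 21.49 jig [ -80.3 -109.9] z 0.1491 F [0.58 0.13] -0.34
```

View pics/top2.png

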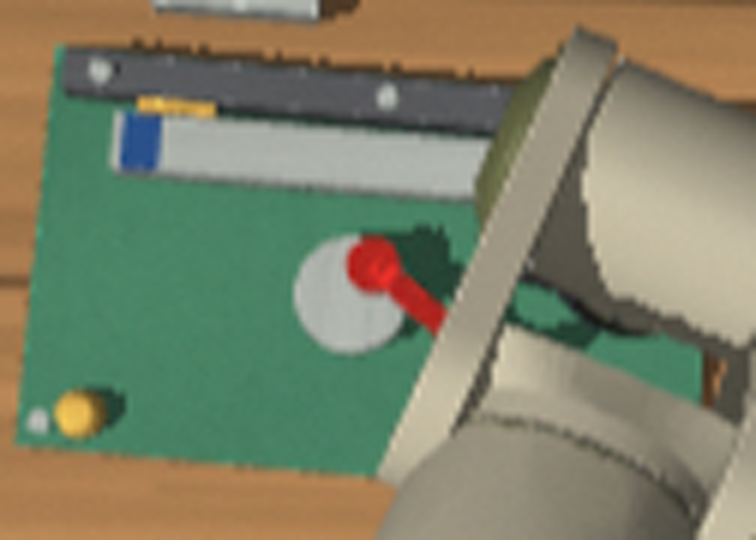

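The left end now lies at its pad, at (118–216, ~115), with the tube parallel to the rail. I'll make one more light alternation at ±80 mm so it seats flush.

```bash
python3 - <<'E'
from h import *
env.movel(W(-.065,.08,.13),velocity=.22)
env.movel(W(-.065,.08,.019),velocity=.12)
press(.08,-.060,v=.011,x1=-.038,target=7.5)
env.movel(W(-.06,.08,.019),velocity=.03)
env.movel(W(-.065,.08,.10),velocity=.15)
env.movel(W(-.065,-.08,.10),velocity=.2)
env.movel(W(-.065,-.08,.019),velocity=.12)
press(-.08,-.060,v=.011,x1=-.038,target=7.5)
env.movel(W(-.06,-.08,.019),velocity=.03)
env.movel(W(-.075,-.09,.15),velocity=.15)
# aside, near the post's right/far side for the clamp stroke
env.movel(W(-.14,-.15,.15),velocity=.2);st()
n="top";x,y,k=CR[n]
F=eyes.grab_frame(n); a=F["frame"][y:y+90,x:x+126,::-1]
cv2.imwrite("pics/top3.png",cv2.resize(a,None,fx=6,fy=6,interpolation=cv2.INTER_CUBIC))
n="side";x,y,k=CR[n]
F=eyes.grab_frame(n); a=F["frame"][y:y+135,x:x+130,::-1]
cv2.imwrite("pics/side3.png",cv2.resize(a,None,fx=4.4,fy=4.4,interpolation=cv2.INTER_CUBIC))
E
```

```text
start t 24.04 jig [-60.  80.] z 0.0191 F [0.23 1.13] -0.79
hit True t 25.41 jig [-44.4  80. ] z 0.0184 F [0.25 0.26] -0.52
pressed n=7.6 i=4 t 27.0 jig [-44.1  80. ] z 0.0189 F [-7.35 -0.94] 4.63
start t 30.57 jig [-60. -80.] z 0.0192 F [0.26 0.56] -0.99
hit True t 31.92 jig [-44.7 -79.9] z 0.0185 F [-0.2  -0.39] -0.51
pressed n=8.5 i=4 t 33.51 jig [-44.5 -79.9] z 0.0189 F [-8.2  -0.31] 3.05
 t 35.83 jig [-139.5 -149.7] z 0.1499 F [0.32 1.1 ] 0.26
```

View pics/side3.png

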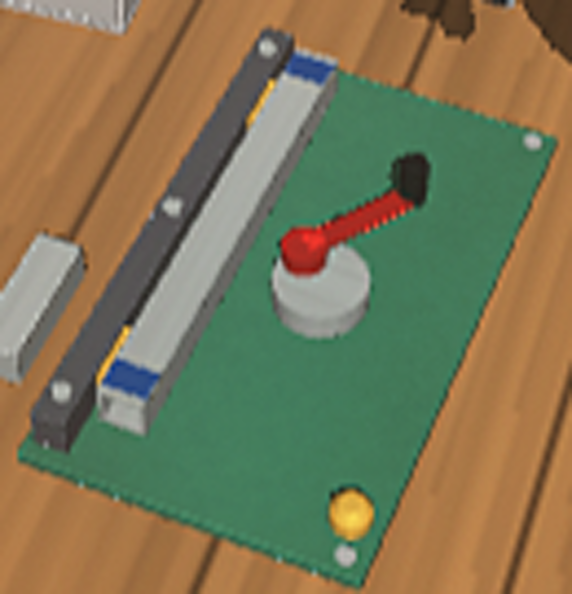

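Side crop: the tube lies flush along both pads (brass shows only as thin strips at (262,100) and (115,355)). The lever is still at its start, so I check the arc for reach before swinging it.

```bash
cat >> h.py <<'E'
def arc(c,back=.020,z=.056,s=1,r=.08):
    th=np.deg2rad(238)-c; u=np.array([np.cos(th),np.sin(th)]); t=np.array([u[1],-u[0]])
    p=np.array([-.075,0])+r*u-back*t
    return W(p[0],p[1],z), quat(s,th+np.pi/2), t   # jaw axis = -s*... radial
def ftan(t): return -(RJ.T@f()[:2])@t
E
python3 - <<'E'
from h import *
print(np.round(monitor.sense()["joints"],2))
for s in (1,-1):
    for c in (0,.8,1.5,2.3):
        p,q,t=arc(c,s=s); zt=RJ.T@R.from_quat(q).as_matrix()[:2,2]
        k=kinematics.ik(p,q); print(s,c,(jig(p)*1e3).round(),"jaw.t",round(float(zt@t),3),None if k is None else np.round(k,2))
E
```

```text
[-0.5   0.39  1.61 -0.    1.15 -2.01]
1 0 [-100.  -78.] jaw.t 0.0 [-0.35  0.56  1.62 -0.    0.96 -1.3 ]
1 0.8 [-149.  -36.] jaw.t -0.0 [-0.3   0.48  1.77 -0.    0.89 -0.45]
1 1.5 [-155.   20.] jaw.t 0.0 [-0.18  0.47  1.78 -0.    0.89  0.37]
1 2.3 [-117.   71.] jaw.t -0.0 [-0.08  0.55  1.64 -0.    0.95  1.27]
-1 0 [-100.  -78.] jaw.t -0.0 [-0.35  0.56  1.62 -0.    0.96  1.84]
-1 0.8 [-149.  -36.] jaw.t 0.0 [-0.3   0.48  1.77 -0.    0.89  2.7 ]
-1 1.5 [-155.   20.] jaw.t -0.0 [-0.18  0.47  1.78 -0.    0.89 -2.77]
-1 2.3 [-117.   71.] jaw.t 0.0 [-0.08  0.55  1.64 -0.    0.95 -1.87]
```

```bash
python3 - <<'E'
from h import *
p,q,t=arc(0,back=.034,z=.13); env.reach(p,q)
p,q,t=arc(0,back=.034); env.movel(p,velocity=.12); env.hold(.1); b=f(); st("down")
for c in np.r_[0:1.5:.15,1.5]:
    p,q,t=arc(c); 
    if env.movel(p,velocity=.06,frame=q,guard=10): st("guard at %.2f"%c); break
env.hold(.1); st("c=%.2f ft=%.2f"%(c,ftan(t)))
n="top";x,y,k=CR[n]
F=eyes.grab_frame(n); cv2.imwrite("pics/top4.png",cv2.resize(F["frame"][y:y+90,x:x+126,::-1],None,fx=6,fy=6,interpolation=cv2.INTER_CUBIC))
F=eyes.grab_frame("side"); x,y,k=CR["side"]; cv2.imwrite("pics/side4.png",cv2.resize(F["frame"][y:y+135,x:x+130,::-1],None,fx=4.4,fy=4.4,interpolation=cv2.INTER_CUBIC))
E
```

```text
down t 37.51 jig [-88.  -86.1] z 0.057 F [ 0.1 -0.4] 0.16
c=1.50 ft=0.15 t 41.58 jig [-155.1   19.5] z 0.056 F [-0.39  0.03] 0.31
```

View pics/side4.png

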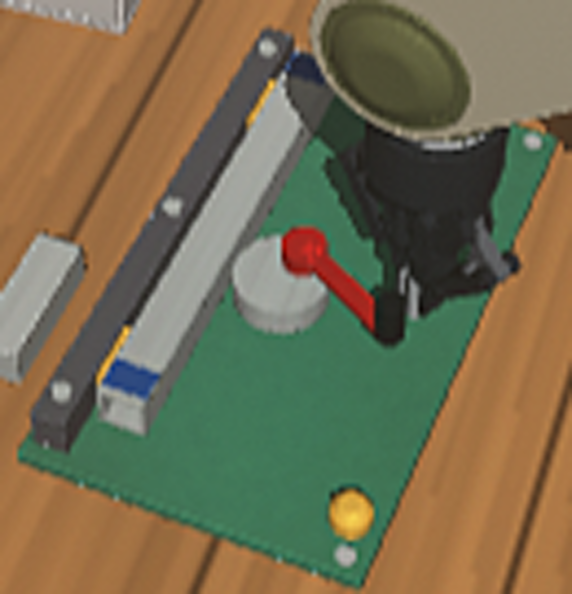

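```bash
python3 - <<'E'
from h import *
h=False
for c in np.arange(1.54,2.35,.04):
    p,q,t=arc(c)
    h=env.movel(p,velocity=.012,frame=q,guard=6.0)
    m=ftan(t); print(round(c,2),h,round(float(m),2))
    if h: break
    if monitor.sense()["clock"]>60: break
st("end")
E
```

```text
1.54 False 1.55
1.58 False 0.17
1.62 False 0.43
1.66 False 1.76
1.7 False 1.13
1.74 True 0.04
end t 44.15 jig [-148.6   38. ] z 0.0557 F [ 0.06 -0.11] 0.58
```

```bash
python3 - <<'E'
from h import *
env.hold(.1); p0=monitor.sense()["position"]; st("before")
p,q,t=arc(1.80)
h=env.movel(p,velocity=.012,frame=q,guard=6.0); st("again %s"%h)
d=jig(monitor.sense()["position"])-jig(p0); print("advance mm",(d@t*1e3).round(2))
E
```

```text
before t 44.25 jig [-148.7   38. ] z 0.0555 F [0.13 0.54] -0.13
again True t 44.5 jig [-148.9   38.4] z 0.0552 F [-0.   -1.46] 1.21
advance mm 0.09
```

A second push met 6 N again after only 0.1 mm, so the cam has bitten. I let go and check.

```bash
python3 - <<'E'
from h import *
p,q,t=arc(1.72,back=.05); env.movel(p,velocity=.04)
p[2]=.2; env.movel(p,velocity=.15)
env.movel(W(-.2,-.2,.22),velocity=.2); st()
F=eyes.grab_frame("side"); x,y,k=CR["side"]; cv2.imwrite("pics/side5.png",cv2.resize(F["frame"][y:y+135,x:x+130,::-1],None,fx=4.4,fy=4.4,interpolation=cv2.INTER_CUBIC))
E
```

```text
t 47.77 jig [-200.  -199.3] z 0.2199 F [-0.62  0.55] -0.14
```

View pics/side5.png

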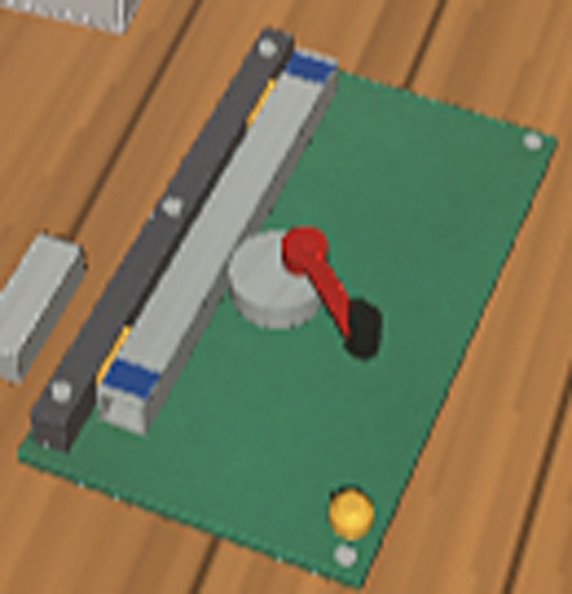

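```bash
python3 - <<'E'
from h import *
F=eyes.grab_frame("side"); p=jig(bp("side",F,366,312,.077)); d=p-[-.075,0]
print(p,np.hypot(*d),np.deg2rad(238)-np.arctan2(d[1],d[0])); job.hand_in()
E
```

```text
[-0.13420821  0.05187978] 0.0787218140137691 1.7318149811284034
the job is handed in; nothing more can be done
```

The tube is clamped against both pads and the job is handed in; hand-in reports no verdict, so I can't confirm the result.

- **Pushing:** with the clamp open, I pressed the left end (about 9 N at the tool), then the right (about 10 N). I then pressed lightly at +80 mm (7.6 N) and −80 mm (8.5 N). The last two stops were within 0.4 mm of each other, and the picture after letting go showed the tube flush on both pads.
- **Clamping:** I swung the lever by its post until a 6 N guard stopped it. A second push tripped the guard again after only 0.1 mm, so the cam has bitten. I then backed off and lifted clear.
- **Last checks:** the final side picture puts the lever at about 1.73 rad. The post reads 79 mm from the pivot against the 80 mm given. The cam lies against the tube, the nut and offcut look unmoved, and the robot touches nothing. Run time was about 48 s.

**Not confirmed:**
- **Pad forces:** I only had tool forces, sampled after each stop. The peak as the tube landed and the pad load under the clamp were not measured.
- **Camera agreement:** the two cameras disagreed on the jig's position by up to 7 mm along the rail, so I used their average. The contact positions and post position fitted that average.

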